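# Set the slant of culture tubes with a pendulum angle gauge

### The arm

A 7-joint arm with a two-finger parallel gripper is mounted at the origin on a cart in front of the work surface, level with it; the furniture and walls round the work are solid. World frame = base frame: x ahead of the robot, y to its left, z up, the work surface at z = 0. Lengths are in m, angles in rad, forces in N, time in s.
With the tool pointing down it reaches from about 0.425 to 0.825 m from the base axis. Payload 3.6 kg.
Tool frame: the origin (TCP) lies at the very end of the fingers, on their centre line; the grasp point (between the pads) lies 19 mm behind it; z points along the fingers, y is the line along which they close (so a half turn about z gives the same grasp; the last joint's range is limited). The gripper opens to 93 mm and grips with 3 to 60 N. Pads are 15 mm wide; open, the fingers measure 128 mm over their backs; the gripper's body (75 mm by 188 mm) begins 65 mm behind the grasp point.
Start: joints at [1.262, 0.615, -0.013, 1.423, 0.008, 1.103, -0.04], TCP at [0.181, -0.624, 0.185] pointing down, gripper open.
Joint ranges: [-3.12, 3.12], [-0.3, 2.06], [-1.34, 1.32], [0.26, 2.42], [-1.36, 4.5], [0.01, 1.98], [-2.84, 2.84]. Speed limits (rad/s): [2.79, 2.79, 3.14, 3.14, 3.14, 3.14, 3.14].

### API

Orientations are given as a rotation vector (axis times angle).
In Python, from station import r gives the robot as it stands.
- The arm moves only by the tool move_arm, never from a script. Its argument "series" is text: rows parted by semicolons, each of 7 numbers parted by spaces: the turn, a rotation vector about the world's x, y, z scaled (see below), then the shift along the world's x, y, z scaled (see below), then the opening, from 0 (shut) to 1 (fully open). In form: wx wy wz x y z hand; .... A call has 1 to 12 rows; each row is the pose to reach, as a shift and turn from the pose commanded when the call began; what a row does not reach only later rows make up. The controller multiplies each number of a shift by 0.15 m and each number of a turn by 0.5 rad. A row lasts 1/8 s, in which the tool goes at most 62.5 mm and 10.7 degrees, less where a joint would pass 70% of its speed; a pose out of reach is approached as far as the arm can. A call with a number of a shift or a turn outside -1 to 1 is refused whole. A call with a gripper value outside its range is refused whole. The fingers move at their own pace and stop on an object; "newtons" is the grip in N (left out, the last holds). Time passes only in rows, so rows that repeat a pose let the fingers close. It gives the time, the measured TCP pose, the force, the opening and the grip force at its end, in the units of the state.
- r.observe(): the state, without advancing time (a new reading comes with each control period).
- r.read_camera(name): name is "side" or "top" or "wrist"; returns the picture (480x640x3 uint8, red, green, blue); there is no depth.
- r.camera_params(name): a dict with "camera_matrix" (3x3 intrinsics, pixels), "pose" (4x4, takes a point from camera to world coordinates); the wrist camera has in their place "T_tool_cam" (4x4, takes a point from camera to tool coordinates, whose origin is the TCP and whose axes are the flange's). Camera axes: x right, y down, z forward; pixel columns grow to the right and rows downward; lengths in m; the calibration is good to about 2 mm. A picture is of the moment at which its call begins: read the wrist's pose just before it. camera_params takes no time and is no camera call.
- r.finish_job(): hands the job in; it is judged then, once.
The state is a dict: "time": time; "joint_pos": joint angles; "joint_velocities": joint speeds; "joint_efforts": joint torques, N m; "position": TCP position; "ee_rot": TCP orientation; "wrist_force": force on the tool from outside, world axes, zero at the start; "moment": the same for the moment, N m; "opening": opening from 0.0 (shut) to 1.0 (fully open); "gripper_force": force on a finger pad.
Only numpy, scipy, OpenCV 4.12 (cv2) and the standard library are available. Lean on these libraries where they do the work, as an engineer would, in place of code of your own. Each camera call takes 0.05 s, during which the arm holds its last target. There are 200 camera calls.

### The job

Take the blue angle gauge from its grey stand and slide it down into the black slot on the tray of culture tubes until it is fully home, its dial still facing the robot's side and the tray still down. Then lift the end of the tray that has the red handle until the gauge's pointer settles on the red mark, and finish there, the fingers still holding the tray up at that slant, gauge seated and nothing propping it. Leave the bottles and other things on the bench alone.

Things in the scene. Friction and masses are not known exactly. Their poses are not given: they have to be found in the camera images.
- slant_base: fixed grey base plate of the slant bench, 170 x 300 x 10 mm (x, y, z), origin at the centre of its underside on the worktop; its -x side is the front and faces the robot roughly. Carries the hinged tray. Its place and yaw change from start to start.
- tray (a joint): angle of the aluminium tray in rad: 0 = lying level, grows as its handle end (towards the base's -y) is lifted, up to 0.7. Tray 140 (x) x 262 (y) x 8 mm with three green-capped culture tubes fixed on it. The hinge line runs along the base's x at y = +135, z = 29 mm. The hinge is loose and damped: let go, the tray sinks back to 0.
- tray_hinge (a point): middle of the tray's hinge line; axes as the tray's (x along the hinge line, away from the robot, -y towards the handle, z out of the tray's upper face).
- tray_handle (a point): centre of the red round handle bar, 14 mm thick and 60 mm long along the tray's x, on a thin 8 mm post in its middle, 56 mm above the tray's upper face, 255 mm from the hinge line. It moves with the tray on an arc about the hinge line. Lifting it takes about 4 N. Nothing stands within 40 mm of it sideways at its height.
- slot_floor (a point): centre of the floor of the black slot on the tray, its axes as the tray's (z out of the tray). The slot is 12 mm wide (x) and 82 mm long (y), 22 mm deep, with flared lips up to 30 mm above its floor. It is near the front, hinge end of the tray.
- gauge: loose blue pendulum angle gauge: upright slab 10 mm thick (its x), 80 wide (y), 115 tall, with a black grip tab on top (34 wide, 10 thick) up to 150 mm; 0.2 to 0.33 kg. Origin at the middle of its lower edge, z up; white dial (radius 38, centre 72 mm up) on its -x face, towards the robot. Starts upright in the stand. Seated with the dial to the front, its axes agree with slot_floor's.
- gauge_foot (a point): centre of the gauge's lower edge; coincides with slot_floor when the gauge is fully home.
- gauge_grip (a point): centre of the gauge's black grip tab, 134 mm above its lower edge; take it across its 10 mm thickness. The tab is free from 115 to 150 mm.
- pointer (a joint): angle of the thin black pendulum pointer on the dial in rad, pivot at the dial's centre: 0 = pointing to the gauge's lower edge, positive = tip swung to the gauge's +y. It hangs freely by gravity, swings a few times and settles in about a second; raising the tray by an angle moves its rest by the same angle to +.
- mark (a joint): angle of the red mark on the dial's rim in rad, same zero and sense as the pointer; it is preset anew at each start (0.2 to 0.42) and stiff. Pointer on the mark: the two joints are equal.
- pointer_tip (a point): tip of the pointer, 33 mm from the dial's centre.
- mark_tip (a point): inner tip of the red mark, 33 mm from the dial's centre.
- stand: fixed grey plastic parking stand of the gauge, 70 x 110 mm, 24 mm high, origin at the centre of its underside. Its pocket's floor is 8 mm up; it holds the gauge's lowest 16 mm with 2 to 3 mm play.
- media_bottle: bystander: clear bottle with a blue cap, 56 mm across, 107 mm high, origin under its centre.
- agar_bottle: bystander: clear bottle with a blue cap, 56 mm across, 107 mm high, origin under its centre.
- dish_colonies: bystander: open culture dish with orange colonies, 56 mm across, 13 mm high, origin under its centre.
- beaker: bystander: clear beaker, 48 mm across, 57 mm high, origin under its centre.
- timer: bystander: white lab timer, 33 x 52 x 47 mm, origin under its centre.
- marker_blue: bystander: marker pen with a blue cap lying on the top, 134 mm long along its y, 13 mm thick, origin under its centre.
There are look-alikes about, which are no part of the job. There is more than one size of the gauge; the one meant has the size given above.

How it is judged:
By the outcome, as a careful person would: the job done as asked, in the order asked, and still so for the second after the job is handed in, while the arm keeps its last pose, push and grip.
It also fails if it takes over 53 s, if anything falls off the work surface, if the arm or the gripper's body presses on something with over 40 N, if the wrist force passes 120 N, or if a joint passes its speed limit or range.

## Working session

There is one attempt and no reset: what is moved stays moved. The work goes in short steps, Python scripts to look and compute and a tool call to move; the robot and the scene stay as the last step left them, time stands still between calls to the robot, and variables do not carry over. Pictures are saved under pics/ and viewed, at most 10 in all, crops included, and the job is handed in when it is done.

Besides the shell and the picture viewer there is one more tool, called after "Emit:" as name(argument=value, ...) on one line, values as JSON. move_arm: Moves the arm, as the interface text tells. Its arguments: {"type":"object","properties":{"series":{"type":"string"},"newtons":{"type":"number"}},"required":["series"]}

```bash
ls; mkdir -p pics
python3 - <<'E'
from station import r
import cv2
for n in ("side","top"):
    cv2.imwrite(f"pics/{n}0.png", r.read_camera(n)[:,:,::-1]); p=r.camera_params(n); print(n,p)
print(r.camera_params("wrist")); print(r.observe())
E
```

```text
pics
side {'camera_matrix': array([[570.18281515,   0.        , 315.00357656],
       [  0.        , 570.18281515, 230.79984665],
       [  0.        ,   0.        ,   1.        ]]), 'pose': array([[ 0.99082913, -0.05114981,  0.12506528,  0.36437378],
       [-0.13500424, -0.41318929,  0.90058229, -1.35258899],
       [ 0.00561102, -0.90920752, -0.41630542,  0.71268867],
       [ 0.        ,  0.        ,  0.        ,  1.        ]])}
top {'camera_matrix': array([[544.48606656,   0.        , 317.73955651],
       [  0.        , 544.48606656, 246.39665842],
       [  0.        ,   0.        ,   1.        ]]), 'pose': array([[-0.02734629, -0.99756685,  0.06412928,  0.4783642 ],
       [-0.99946137,  0.02844978,  0.01635757, -0.04840405],
       [-0.01814223, -0.06364742, -0.99780753,  1.6853356 ],
       [ 0.        ,  0.        ,  0.        ,  1.        ]])}
{'camera_matrix': array([[349.99447469,   0.        , 314.93338378],
       [  0.        , 349.99447469, 241.75498748],
       [  0.        ,   0.        ,   1.        ]]), 'T_tool_cam': array([[-4.01455135e-04, -9.53976454e-01, -2.
[... 313 characters left out ...]
oint_pos': array([ 1.26151324,  0.61579776, -0.01257511,  1.42474304,  0.00807807,
        1.1034144 , -0.04039618]), 'joint_velocities': array([ 0.00056378, -0.00196487,  0.0002935 , -0.00545782, -0.00044375,
       -0.00154523, -0.00042057]), 'joint_efforts': array([ 1.10323428e-03, -4.60043120e+01,  2.10162825e-01, -1.66246033e+01,
       -6.11270266e-02,  1.69148832e-02,  1.08539609e-04]), 'position': array([ 0.18113976, -0.62341822,  0.18381184]), 'ee_rot': array([-3.10797469e+00, -4.42433917e-01,  5.63275677e-04]), 'wrist_force': array([-0.02320464,  0.42320305, -0.38203127]), 'moment': array([-0.01337853,  0.01713977,  0.01559867]), 'gripper_force': 0.0, 'opening': 0.9981958730794803}
```

View pics/top0.png

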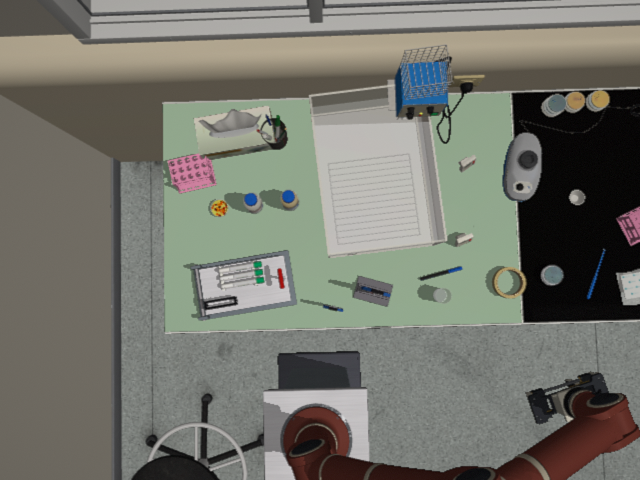

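View pics/side0.png

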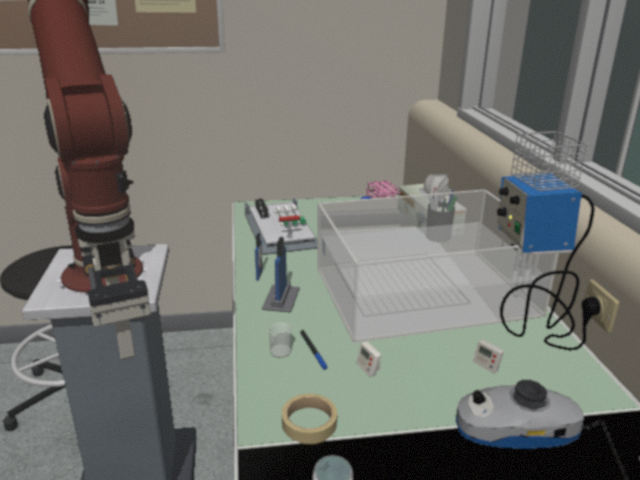

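Candidates for the gauge: the blue slab in the stand (top 373,290; side 281,270) and a thin blue slab near (top 325,306; side 259,258). I'll check both in a close crop.

```bash
cat > h.py <<'E'
import numpy as np, cv2
from scipy.spatial.transform import Rotation as R
def ray(n,uv,r,T=None):
    p=r.camera_params(n); T=p["pose"] if T is None else T
    d=np.linalg.inv(p["camera_matrix"])@[uv[0],uv[1],1]
    return T[:3,3],T[:3,:3]@d
def atz(n,uv,z,r,T=None):
    o,d=ray(n,uv,r,T); return o+d*(z-o[2])/d[2]
def tri(rays):
    A=0;b=0
    for o,d in rays:
        d=d/np.linalg.norm(d); M=np.eye(3)-np.outer(d,d); A=A+M; b=b+M@o
    return np.linalg.solve(A,b)
def tool(s):
    T=np.eye(4); T[:3,:3]=R.from_rotvec(s["ee_rot"]).as_matrix(); T[:3,3]=s["position"]; return T
def proj(n,P,r,T=None):
    p=r.camera_params(n); T=p["pose"] if T is None else T
    q=p["camera_matrix"]@(np.linalg.inv(T)@np.append(P,1))[:3]; return q[:2]/q[2]
def wristT(r): return tool(r.observe())@r.camera_params("wrist")["T_tool_cam"]
E
python3 - <<'E'
import cv2,numpy as np
a=cv2.imread("pics/top0.png")[240:330,185:405]; b=cv2.imread("pics/side0.png")[190:320,235:325]
a=cv2.resize(a,None,fx=3.6,fy=3.6,interpolation=cv2.INTER_CUBIC)
b=cv2.resize(b,None,fx=4.5,fy=4.5,interpolation=cv2.INTER_CUBIC)
cv2.imwrite("pics/c1.png",a);cv2.imwrite("pics/c2.png",b)
E
```

```text
(no output)
```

View pics/c1.png

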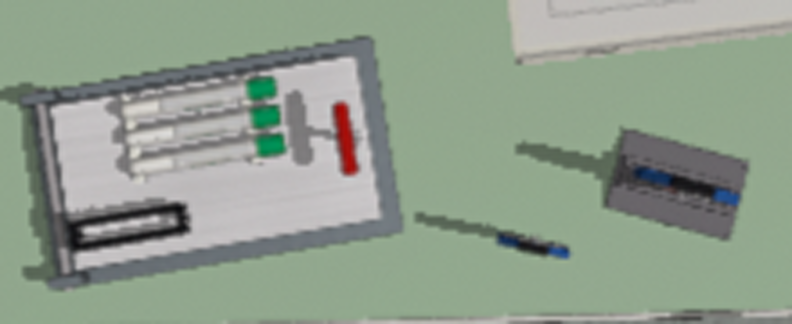

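View pics/c2.png

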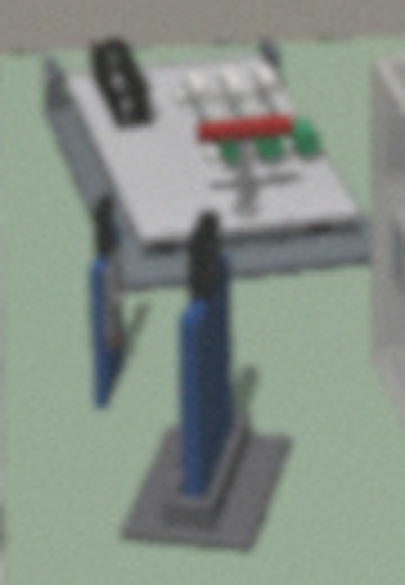

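Run:
```python
from station import r
from h import *
np.set_printoptions(precision=3,suppress=True)
f=lambda c:(185+c[0]/3.6,240+c[1]/3.6)
for n,c,z in [("tab",(690,186),.158),("blueL",(637,171),.123),("blueR",(740,199),.123),("slotL",(71,233),.06),("slotR",(187,217),.06),("slotc",(130,226),.06),
  ("handle",(345,138),.095),("hTop",(341,104),.095),("hBot",(349,173),.095),("baseFR",(402,228),.01),("baseBR",(372,40),.01),("baseBL",(28,100),.03),("baseFL",(65,283),.03),("small",(533,246),.1),("standTL",(622,128),.01),("standBR",(728,240),.01)]:
    print(n,atz("top",f(c),z,r))
g=lambda c:(235+c[0]/4.5,190+c[1]/4.5)
print("tab tri",tri([ray("top",f((690,186)),r),ray("side",g((207,213)),r)]))
print(tool(r.observe()))
```

```text
tab [ 0.445 -0.184  0.158]
blueL [ 0.458 -0.146  0.123]
blueR [ 0.433 -0.227  0.123]
slotL [0.418 0.32  0.06 ]
slotR [0.429 0.223 0.06 ]
slotc [0.423 0.271 0.06 ]
handle [0.49  0.088 0.095]
hTop [0.518 0.091 0.095]
hBot [0.462 0.085 0.095]
baseFR [0.413 0.048 0.01 ]
baseBR [0.574 0.07  0.01 ]
baseBL [0.53  0.362 0.03 ]
baseFL [0.375 0.332 0.03 ]
small [ 0.399 -0.062  0.1  ]
standTL [ 0.493 -0.141  0.01 ]
standBR [ 0.396 -0.228  0.01 ]
tab tri [ 0.447 -0.184  0.161]
[[ 0.96   0.279 -0.001  0.181]
 [ 0.279 -0.96   0.002 -0.623]
 [-0.    -0.002 -1.     0.184]
 [ 0.     0.     0.     1.   ]]
```

The one in the stand (side view: tab (281,237), no dial on the far face, and full size) is the target. The small slab at top (333,308) is the look-alike. It stands near (0.40, -0.06), so I'll keep clear of it. Moving above the gauge now.

Emit:
move_arm(series="0 0 0.66 0.59 0.98 0.15 1;0 0 0.66 0.59 0.98 0.15 1;0 0 0.66 0.59 0.98 0.15 1;0 0 0.66 0.59 0.98 0.15 1")

```text
time: 0.6
position: [0.2735, -0.4733, 0.2079]
ee_rot: [-2.99, -0.96, -0.004]
wrist_force: [0.5, 0.2, -0.4]
opening: 0.997
gripper_force: 0.0
```

Emit:
move_arm(series="0 0 0.66 0.59 0.98 0.15 1;0 0 0.66 0.59 0.98 0.15 1;0 0 0.66 0.59 0.98 0.15 1;0 0 0.66 0.59 0.98 0.15 1")

```text
time: 1.1
position: [0.3606, -0.3276, 0.2303]
ee_rot: [2.794, 1.436, 0.003]
wrist_force: [-0.3, -0.8, -0.2]
opening: 1.001
gripper_force: 0.0
```

Emit:
move_arm(series="0 0 0.66 0.59 0.98 0.15 1;0 0 0.66 0.59 0.98 0.15 1;0 0 0.66 0.59 0.98 0.15 1;0 0 0.66 0.59 0.98 0.15 1;0 0 0.66 0.59 0.98 0.15 1")

```text
time: 1.72
position: [0.4458, -0.1859, 0.2516]
ee_rot: [-2.53, -1.862, 0.003]
wrist_force: [0.1, -0.2, 0.2]
opening: 0.997
gripper_force: 0.0
```

Run:
```python
from station import r
from h import *
np.set_printoptions(precision=4,suppress=True)
T=wristT(r); im=r.read_camera("wrist")[:,:,::-1]; np.save("T1.npy",T)
print(tool(r.observe()), proj("wrist",[.446,-.184,.158],r,T))
cv2.imwrite("pics/w1.png",im)
```

```text
[[ 0.2983  0.9545 -0.002   0.4456]
 [ 0.9545 -0.2983 -0.0009 -0.1861]
 [-0.0015 -0.0016 -1.      0.2516]
 [ 0.      0.      0.      1.    ]] [315.1845 230.0788]
```

View pics/w1.png

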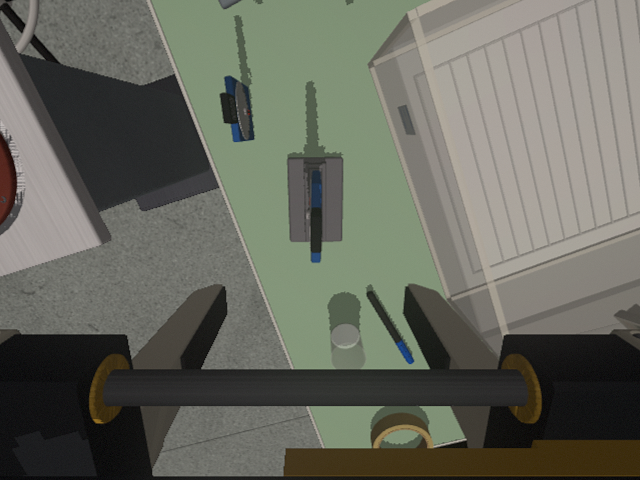

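The wrist view shows the tab at (316,230), within a pixel of the prediction and aligned with the fingers. The beaker and marker are clear. Descend and grip.

Emit:
move_arm(series="0 0 0 0.003 0.01 -0.4 1;0 0 0 0.003 0.01 -0.84 1;0 0 0 0.003 0.01 -0.84 1;0 0 0 0.003 0.01 -0.84 1;0 0 0 0.003 0.01 -0.84 0;0 0 0 0.003 0.01 -0.84 0;0 0 0 0.003 0.01 -0.84 0;0 0 0 0.003 0.01 -0.84 0;0 0 0 0.003 0.01 -0.84 0;0 0 0 0.003 0.01 -0.84 0;0 0 0 0.003 0.01 -0.84 0", newtons=30)

```text
time: 3.15
position: [0.4473, -0.1816, 0.1263]
ee_rot: [-2.526, -1.867, 0.0]
wrist_force: [0.0, 0.3, -0.0]
opening: 0.296
gripper_force: 0.0
```

Emit:
move_arm(series="0 0 0 0 0 0 0;0 0 0 0 0 0 0;0 0 0 0 0 0 0;0 0 0 0 0 0 0;0 0 0 0 0 0 0")

```text
time: 3.78
position: [0.4473, -0.1816, 0.1263]
ee_rot: [-2.526, -1.867, 0.0]
wrist_force: [-0.8, 0.7, 0.1]
opening: 0.006
gripper_force: 0.0
```

Opening is about 0 with no force, so the fingers missed. I need to look.

Run:
```python
from station import r
from h import *
np.set_printoptions(precision=4,suppress=True)
s=r.observe(); print(tool(s),s["opening"],s["gripper_force"])
im=r.read_camera("wrist")[:,:,::-1]
b=r.read_camera("side")[190:340,225:345,::-1]
t=r.read_camera("top")[230:330,280:420,::-1]
b=cv2.resize(b,(384,480),interpolation=cv2.INTER_CUBIC)
t=cv2.resize(t,(384,274),interpolation=cv2.INTER_CUBIC)
i=cv2.resize(im[:,160:480],(400,600))
c=np.zeros((600,784,3),np.uint8); c[:600,:400]=i; c[:330,400:]=cv2.resize(b[:,:],(384,480))[90:420]; c[330:,400:]=t[:270]
cv2.imwrite("pics/w2.png",c)
```

```text
[[ 0.2935  0.956  -0.      0.4473]
 [ 0.956  -0.2935  0.0001 -0.1816]
 [ 0.     -0.0001 -1.      0.1263]
 [ 0.      0.      0.      1.    ]] 0.005981220288611565 0.0
```

View pics/w2.png

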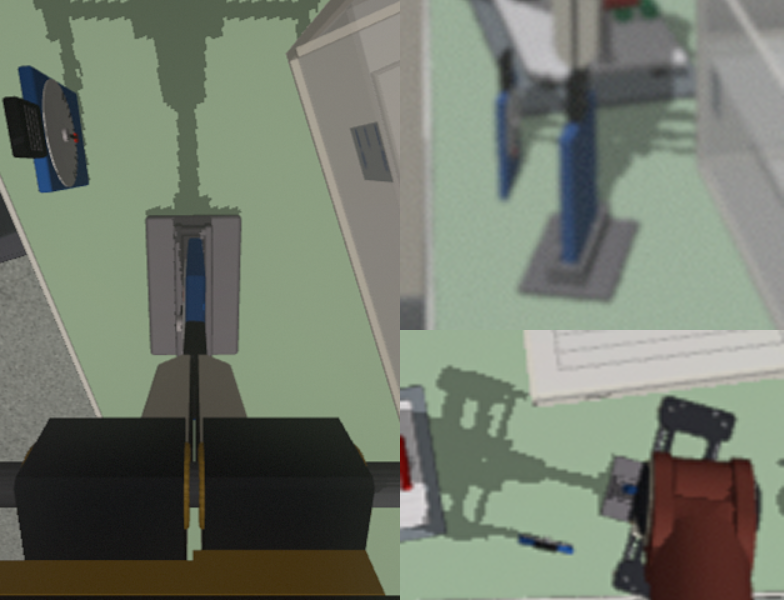

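Run:
```python
from station import r
from h import *
np.set_printoptions(precision=3,suppress=True)
for z in (.0,.008,.123,.126,.158,.17): print(z,proj("side",[.4473,-.1816,z],r))
for cy in (60,120,262): print(cy, 190+(cy+90)/3.2)
s=r.observe(); print(s["joint_pos"],s["wrist_force"])
```

```text
0.0 [281.537 297.758]
0.008 [281.473 294.868]
0.123 [280.529 251.715]
0.126 [280.504 250.547]
0.158 [280.228 237.948]
0.17 [280.123 233.156]
60 236.875
120 255.625
262 300.0
[ 0.589  0.456 -0.352  1.962  0.222  0.761 -0.189] [ 0.19  -0.089  0.249]
```

The side view shows the closed fingertips ending on top of the tab: side v≈237, so z≈0.16, about 32 mm above the reported TCP. The wrist view agrees, with tips at v≈285 where the TCP projects to v≈273. The real fingertips are about 3 cm shorter than stated, so they closed above the tab. I'll reopen and go 32 mm lower.

Emit:
move_arm(series="0 0 0 0 0 0.02 1;0 0 0 0 0 0.02 1;0 0 0 0 0 0.02 1;0 0 0 0 0 0.02 1;0 0 0 0 0 0.02 1;0 0 0 0 0 0.02 1;0 0 0 -0.01 -0.015 -0.1 1;0 0 0 -0.01 -0.015 -0.21 1;0 0 0 -0.01 -0.015 -0.21 1")

```text
time: 5.05
position: [0.4449, -0.1836, 0.094]
ee_rot: [-2.525, -1.866, 0.002]
wrist_force: [-0.2, -0.2, -0.1]
opening: 0.922
gripper_force: 0.0
```

Emit:
move_arm(series="0 0 0 0 0 0 0;0 0 0 0 0 0 0;0 0 0 0 0 0 0;0 0 0 0 0 0 0;0 0 0 0 0 0 0;0 0 0 0 0 0 0;0 0 0 0 0 0 0;0 0 0 0 0 0 0;0 0 0 0 0 0 0;0 0 0 0 0 0 0;0 0 0 0 0 0 0")

```text
time: 6.42
position: [0.4458, -0.1839, 0.0948]
ee_rot: [-2.526, -1.867, -0.0]
wrist_force: [0.0, 0.2, -0.2]
opening: 0.108
gripper_force: 30.0
```

Gripped at 10 mm with 30 N. Lift and carry.

Emit:
move_arm(series="0 0 0 0 0 0.2 0;0 0 0 0 0 0.6 0;0 0 0 0 0 1 0;0 0 0 0 0 1 0;0 0 0 0 0 1 0")

```text
time: 7.05
position: [0.4445, -0.1837, 0.2437]
ee_rot: [-2.525, -1.866, 0.003]
wrist_force: [0.2, 0.4, -3.1]
opening: 0.105
gripper_force: 30.0
```

Emit:
move_arm(series="0 0 0.29 -0.04 0.3 0 0;0 0 0.29 -0.04 0.65 0 0;0 0 0.29 -0.04 1 0 0;0 0 0.29 -0.04 1 0 0")

```text
time: 7.55
position: [0.4379, -0.0288, 0.2431]
ee_rot: [-2.371, -2.054, 0.003]
wrist_force: [1.4, -0.4, -1.9]
opening: 0.108
gripper_force: 30.0
```

Emit:
move_arm(series="0 0 0.29 -0.04 0.3 0 0;0 0 0.29 -0.04 0.65 0 0;0 0 0.29 -0.04 1 0 0;0 0 0.29 -0.04 1 0 0")

```text
time: 8.05
position: [0.4322, 0.12, 0.2434]
ee_rot: [-2.218, -2.219, 0.002]
wrist_force: [0.4, -0.4, -1.7]
opening: 0.105
gripper_force: 30.0
```

Emit:
move_arm(series="0 0 0.28 -0.04 0.3 0 0;0 0 0.28 -0.04 0.45 0 0;0 0 0.28 -0.04 0.45 0 0;0 0 0.28 -0.04 0.45 0 0;0 0 0.28 -0.04 0.45 0 0")

```text
time: 8.68
position: [0.4281, 0.1815, 0.2443]
ee_rot: [2.074, 2.36, -0.003]
wrist_force: [0.5, 0.6, -1.6]
opening: 0.107
gripper_force: 30.0
```

Run:
```python
from station import r
from h import *
np.set_printoptions(precision=4,suppress=True)
s=r.observe(); T=wristT(r); np.save("T3.npy",T); im=r.read_camera("wrist")[:,:,::-1]
print(tool(s),s["opening"],s["gripper_force"],s["wrist_force"])
cv2.imwrite("pics/w3raw.png",im); cv2.imwrite("pics/w3.png",cv2.resize(im[0:300,120:520],(800,600),interpolation=cv2.INTER_CUBIC))
```

```text
[[-0.1286  0.9917 -0.001   0.4281]
 [ 0.9917  0.1286 -0.0015  0.1815]
 [-0.0013 -0.0012 -1.      0.2443]
 [ 0.      0.      0.      1.    ]] 0.10660556763125738 29.999525249004364 [ 0.4991  0.6117 -1.582 ]
```

View pics/w3.png

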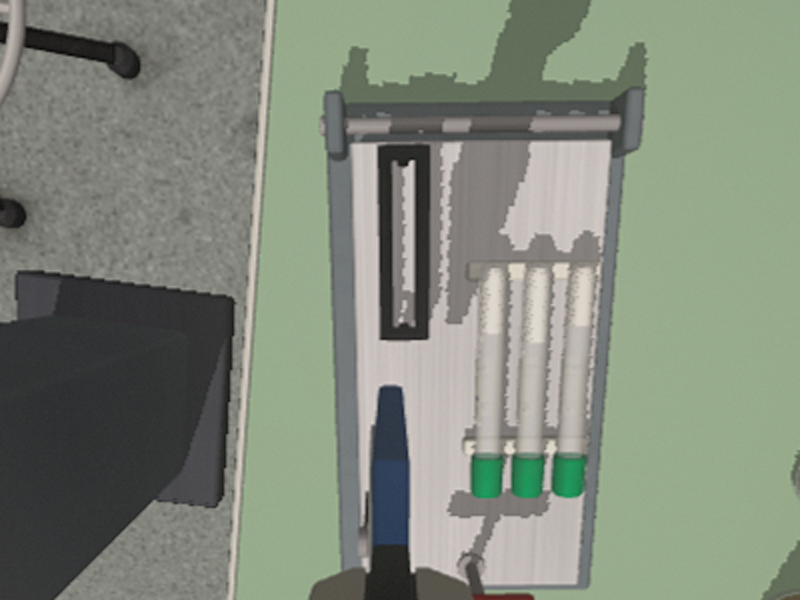

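Run:
```python
from station import r
from h import *
np.set_printoptions(precision=4,suppress=True)
T=np.load("T3.npy"); f=lambda c:(120+c[0]/2,c[1]/2)
w=lambda c,z:atz("wrist",f(c),z,r,T)
for z in (.055,.063,.07):
    a,b=w((404,145),z),w((404,340),z); print("rim",z,a,b,(a+b)/2,np.linalg.norm(a-b),"width",np.linalg.norm(w((378,242),z)-w((430,242),z)))
for z in (.033,.04):
    a,b=w((403.5,163),z),w((403.5,327),z); print("floor",z,(a+b)/2,np.linalg.norm(a-b),np.linalg.norm(w((392.5,242),z)-w((414,242),z)))
a,b=w((352,200),.033),w((360,585),.033); 
print("tray left edge yaw",np.arctan2(-(a-b)[0],(a-b)[1])); a,b=w((611,141),.033),w((579,585),.033);print("right",np.arctan2(-(a-b)[0],(a-b)[1]))
a,b=w((352,141),.033),w((611,141),.033);print("width",np.linalg.norm(a-b),"yaw",np.arctan2((b-a)[1],(b-a)[0]))
print("foot far corner",w((381,386),.157),w((402,386),.157),"exp", np.array([.4281,.1815])+.04*np.array([-.1286,.9917]))
for z in (.155,.16): print(w((391.5,386),z))
```

```text
rim 0.055 [0.4163 0.3218 0.055 ] [0.4294 0.2256 0.055 ] [0.4228 0.2737 0.055 ] 0.09705247924642964 width 0.027313096703304757
rim 0.063 [0.4163 0.3206 0.063 ] [0.4291 0.2264 0.063 ] [0.4227 0.2735 0.063 ] 0.0950556339796712 width 0.026751132410419196
rim 0.07 [0.4163 0.3196 0.07  ] [0.4289 0.2271 0.07  ] [0.4226 0.2734 0.07  ] 0.09330839437125762 width 0.02625941365414435
floor 0.033 [0.423  0.2735 0.033 ] 0.08637807930396618 0.011931906818749975
floor 0.04 [0.4229 0.2733 0.04  ] 0.08490628680194488 0.011728599554543981
tray left edge yaw 0.13459127894498182
right 0.14440832562340036
width 0.1380282467013419 yaw 0.12837505934222876
foot far corner [0.4192 0.2162 0.157 ] [0.4278 0.2174 0.157 ] exp [0.423  0.2212]
[0.4235 0.2165 0.155 ]
[0.4234 0.2173 0.16  ]
```

Run:
```python
from station import r
from h import *
np.set_printoptions(precision=4,suppress=True)
T=np.load("T3.npy"); f=lambda c:(120+c[0]/2,c[1]/2)
print([atz("wrist",f((391,460)),z,r,T) for z in (.267,.272)])
im=r.read_camera("side")[:,:,::-1]
for n,P in (("foot",[.4281,.1815,.157]),("tabtop",[.4281,.1815,.307])): print(n,proj("side",P,r))
im2=r.read_camera("wrist")[:,:,::-1]
a=cv2.resize(im[120:240,210:310],(500,600),interpolation=cv2.INTER_CUBIC); b=cv2.resize(im2[170:320,275:350],(300,600),interpolation=cv2.INTER_CUBIC)
cv2.imwrite("pics/c4.png",np.hstack([a,b]))
```

```text
[array([0.4234, 0.2159, 0.267 ]), array([0.4232, 0.2173, 0.272 ])]
foot [263.263  184.4036]
tabtop [261.4978 132.6468]
```

View pics/c4.png

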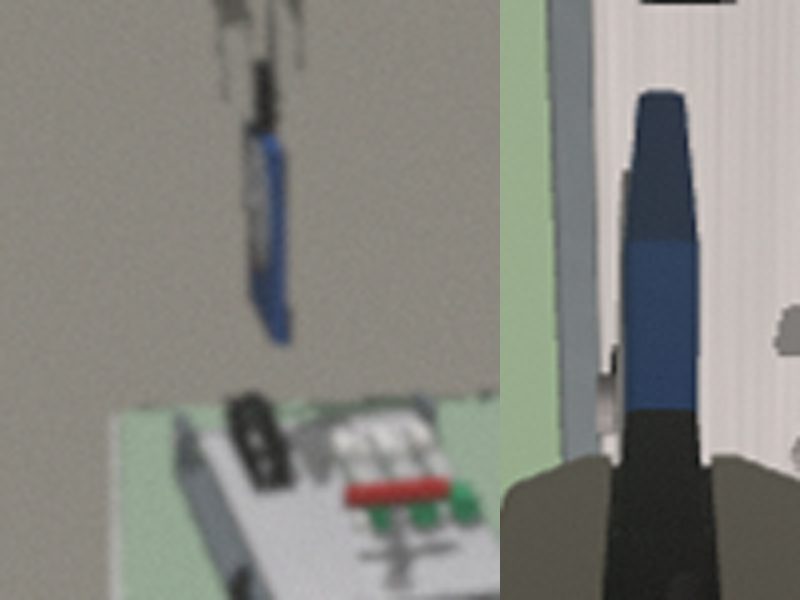

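The gauge hangs upright (side crop), and both its far corners sit at y≈0.217, so the foot is about 4 mm to -y of the tool axis. The slot centre is (0.423, 0.2735) with yaw 0.135. I'll move over it and descend to just above the lips.

Emit:
move_arm(series="0 0 0.012 -0.036 0.3 0 0;0 0 0.012 -0.036 0.643 0 0;0 0 0.012 -0.036 0.643 0 0;0 0 0.012 -0.036 0.643 -0.2 0;0 0 0.012 -0.036 0.643 -0.45 0;0 0 0.012 -0.036 0.643 -0.45 0;0 0 0.012 -0.036 0.643 -0.45 0")

```text
time: 9.7
position: [0.4234, 0.2802, 0.1785]
ee_rot: [2.064, 2.368, 0.003]
wrist_force: [0.0, 0.1, -1.9]
opening: 0.106
gripper_force: 30.0
```

Run:
```python
from station import r
from h import *
np.set_printoptions(precision=4,suppress=True)
T=wristT(r); s=r.observe(); P=tool(s); print(P)
im=r.read_camera("wrist"); cv2.imwrite("pics/w5.png",im[:,:,::-1]); np.save("T5.npy",T)
# slot outline and gauge: dark (black rim) & blue runs per row
hsv=cv2.cvtColor(im,cv2.COLOR_RGB2HSV)
for v in range(20,290,10):
    row=im[v].astype(int); dark=row.max(1)<45; blue=(row[:,2]-row[:,0]>25)
    g=lambda m:[(int(a[0]),int(a[-1])) for a in np.split(np.where(m)[0],np.where(np.diff(np.where(m)[0])>1)[0]+1) if len(a)>1 and 250<a[0]<400]
    print(v,"dark",g(dark),"blue",g(blue))
```

```text
[[-0.1368  0.9906  0.0016  0.4234]
 [ 0.9906  0.1368  0.0012  0.2802]
 [ 0.0009  0.0018 -1.      0.1785]
 [ 0.      0.      0.      1.    ]]
20 dark [] blue []
30 dark [] blue []
40 dark [] blue []
50 dark [] blue []
60 dark [] blue []
70 dark [] blue []
80 dark [] blue []
90 dark [] blue []
100 dark [] blue []
110 dark [] blue []
120 dark [] blue []
130 dark [] blue []
140 dark [] blue []
150 dark [] blue []
160 dark [] blue []
170 dark [] blue []
180 dark [(302, 306), (311, 313), (321, 325)] blue []
190 dark [(305, 306), (321, 324)] blue []
200 dark [(303, 304)] blue [(319, 320)]
210 dark [] blue [(320, 321)]
220 dark [] blue []
230 dark [] blue [(307, 323)]
240 dark [] blue [(306, 323)]
250 dark [(301, 302)] blue [(306, 323)]
260 dark [(301, 302)] blue [(307, 323)]
270 dark [] blue [(307, 323)]
280 dark [(306, 323)] blue []
```

Run:
```python
import cv2,numpy as np
im=cv2.imread("pics/w5.png")
print("cols",list(range(296,334)))
for v in range(166,206,3): print(v,im[v,296:334].max(1).tolist())
print("col314",[(v,im[v,314].tolist()) for v in range(168,212,3)])
```

```text
cols [296, 297, 298, 299, 300, 301, 302, 303, 304, 305, 306, 307, 308, 309, 310, 311, 312, 313, 314, 315, 316, 317, 318, 319, 320, 321, 322, 323, 324, 325, 326, 327, 328, 329, 330, 331, 332, 333]
166 [99, 100, 99, 99, 100, 98, 100, 98, 99, 101, 85, 72, 76, 74, 75, 74, 72, 74, 74, 74, 74, 72, 73, 72, 73, 71, 90, 100, 101, 85, 73, 74, 73, 74, 75, 75, 75, 73]
169 [80, 80, 80, 80, 80, 80, 80, 81, 81, 82, 81, 81, 82, 82, 82, 79, 82, 82, 84, 81, 80, 81, 81, 80, 79, 80, 78, 78, 80, 78, 79, 79, 79, 81, 81, 78, 79, 79]
172 [178, 176, 177, 176, 179, 182, 181, 180, 151, 125, 129, 128, 128, 134, 129, 127, 130, 128, 126, 125, 126, 127, 131, 131, 128, 126, 124, 126, 126, 125, 126, 129, 129, 129, 126, 124, 129, 130]
175 [202, 203, 202, 201, 206, 210, 210, 176, 133, 129, 132, 130, 130, 135, 132, 135, 136, 135, 131, 130, 133, 132, 131, 129, 180, 210, 168, 127, 127, 128, 128, 130, 129, 129, 127, 126, 130, 132]
178 [200, 201, 202, 204, 212, 152, 48, 38, 41, 42, 38, 90, 127, 139, 96, 39, 40, 42, 38, 38, 59, 112, 135, 121, 76, 34, 33, 36, 36, 58, 114, 133, 131, 128, 126, 128, 131, 130]
181 [202, 205, 189
[... 1136 characters left out ...]
 51, 110, 134, 128, 128, 131, 132]
202 [202, 205, 202, 138, 39, 46, 47, 46, 45, 41, 43, 89, 86, 68, 67, 68, 69, 69, 69, 71, 69, 70, 71, 70, 71, 67, 50, 45, 44, 45, 43, 50, 110, 133, 128, 127, 131, 132]
205 [200, 204, 207, 142, 39, 47, 46, 46, 46, 45, 45, 57, 67, 69, 70, 69, 71, 71, 69, 70, 70, 69, 70, 71, 71, 75, 58, 43, 46, 45, 43, 48, 109, 133, 127, 128, 130, 131]
col314 [(168, [82, 82, 78]), (171, [109, 110, 115]), (174, [120, 123, 127]), (177, [34, 39, 36]), (180, [40, 45, 43]), (183, [47, 47, 49]), (186, [38, 41, 39]), (189, [116, 119, 124]), (192, [80, 66, 58]), (195, [69, 53, 42]), (198, [68, 52, 43]), (201, [69, 55, 44]), (204, [71, 55, 46]), (207, [70, 53, 46]), (210, [69, 52, 44])]
```

Run:
```python
from station import r
from h import *
np.set_printoptions(precision=4,suppress=True)
T=np.load("T5.npy")
print("foot",atz("wrist",(315.2,191.7),.0915,r,T)); print("rimend",atz("wrist",(313.6,177),.063,r,T)); print("floorend",atz("wrist",(313.4,186.5),.033,r,T),atz("wrist",(313.4,186.5),.04,r,T)); print("tab/wall")
```

```text
foot [0.4181 0.3167 0.0915]
rimend [0.4156 0.325  0.063 ]
floorend [0.4171 0.3121 0.033 ] [0.417  0.3132 0.04  ]
tab/wall
```

The gauge is about 1.5 mm to +x and 2.5 mm to +y of the slot, so I'll correct that while descending in small steps.

Emit:
move_arm(series="0 0 0 -0.008 -0.018 0 0;0 0 0 -0.008 -0.018 -0.1 0;0 0 0 -0.008 -0.018 -0.18 0;0 0 0 -0.008 -0.018 -0.22 0;0 0 0 -0.008 -0.018 -0.24 0;0 0 0 -0.008 -0.018 -0.24 0")

```text
time: 10.5
position: [0.4214, 0.2774, 0.1412]
ee_rot: [-2.063, -2.369, -0.0]
wrist_force: [0.2, -0.6, -2.3]
opening: 0.105
gripper_force: 30.0
```

Emit:
move_arm(series="0 0 0 0 0 -0.03 0;0 0 0 0 0 -0.06 0;0 0 0 0 0 -0.08 0;0 0 0 0 0 -0.1 0;0 0 0 0 0 -0.1 0")

```text
time: 11.12
position: [0.4214, 0.2774, 0.1261]
ee_rot: [-2.063, -2.369, -0.0]
wrist_force: [1.3, 0.2, -2.6]
opening: 0.105
gripper_force: 30.0
```

Emit:
move_arm(series="0 0 0 0 0 -0.015 0;0 0 0 0 0 -0.03 0;0 0 0 0 0 -0.045 0;0 0 0 0 0 -0.045 0")

```text
time: 11.62
position: [0.4214, 0.2778, 0.1201]
ee_rot: [2.062, 2.37, 0.001]
wrist_force: [0.7, -0.0, 2.9]
opening: 0.108
gripper_force: 30.0
```

Emit:
move_arm(series="0 0 0 0 0 -0.01 0;0 0 0 0 0 -0.015 0;0 0 0 0 0 -0.015 0")

```text
time: 12.0
position: [0.4215, 0.2787, 0.1197]
ee_rot: [2.062, 2.369, 0.004]
wrist_force: [-1.3, -1.3, 13.7]
opening: 0.107
gripper_force: 30.0
```

The floor feels stiff at foot z≈0.033, so the gauge is seated. Release and rise.

Emit:
move_arm(series="0 0 0 0 0 0.015 0.5;0 0 0 0 0 0.015 0.5;0 0 0 0 0 0.015 0.5;0 0 0 0 0 0.015 0.5;0 0 0 0 0 0.3 0.5;0 0 0 0 0 0.7 0.5;0 0 0 0 0 1 0.5;0 0 0 0 0 1 0.5")

```text
time: 13.0
position: [0.4227, 0.2793, 0.2707]
ee_rot: [2.062, 2.368, 0.012]
wrist_force: [0.2, -0.1, -0.5]
opening: 0.498
gripper_force: 0.0
```

Next I need the dial view. I'll turn the tool so the camera is on the front side, then pitch it.

Emit:
move_arm(series="0 0 0.8 0.1 -0.2 -0.05 0.5;0 0 0.8 0.1 -0.2 -0.05 0.5;0 0 0.8 0.1 -0.2 -0.05 0.5")

```text
time: 13.38
position: [0.4356, 0.2465, 0.2583]
ee_rot: [-1.552, -2.729, 0.004]
wrist_force: [0.5, -0.3, 0.2]
opening: 0.497
gripper_force: 0.0
```

Emit:
move_arm(series="0 0 0.8 0.1 -0.2 -0.05 0.5;0 0 0.8 0.1 -0.2 -0.05 0.5;0 0 0.8 0.1 -0.2 -0.05 0.5")

```text
time: 13.75
position: [0.4507, 0.2174, 0.2516]
ee_rot: [-0.98, -2.983, 0.001]
wrist_force: [-0.3, 0.6, 0.9]
opening: 0.498
gripper_force: 0.0
```

Emit:
move_arm(series="0 0 0.77 0 0 0 0.5;0 0 0.77 0 0 0 0.5;0 0 0.77 0 0 0 0.5")

```text
time: 14.12
position: [0.4507, 0.218, 0.2521]
ee_rot: [-0.393, -3.116, -0.001]
wrist_force: [-0.5, 0.0, 0.2]
opening: 0.5
gripper_force: 0.0
```

Emit:
move_arm(series="0 0 0.77 0 0 0 0.5;0 0 0.77 0 0 0 0.5;0 0 0.77 0 0 0 0.5")

```text
time: 14.5
position: [0.451, 0.2177, 0.2521]
ee_rot: [0.208, -3.134, -0.001]
wrist_force: [-0.2, -0.0, 0.0]
opening: 0.5
gripper_force: 0.0
```

Emit:
move_arm(series="0.12 -0.89 0 0 0 0 0.5;0.12 -0.89 0 0 0 0 0.5;0.12 -0.89 0 0 0 0 0.5;0.12 -0.89 0 0 0 0 0.5;0.12 -0.89 0 0 0 0 0.5")

```text
time: 15.12
position: [0.4522, 0.2178, 0.253]
ee_rot: [-0.18, 2.687, 0.042]
wrist_force: [0.2, 0.2, -0.9]
opening: 0.498
gripper_force: 0.0
```

Run:
```python
from station import r
from h import *
np.set_printoptions(precision=4,suppress=True)
T=wristT(r); s=r.observe(); print(tool(s),s["joint_pos"],s["time"])
np.save("T6.npy",T); im=r.read_camera("wrist"); cv2.imwrite("pics/w6.png",im[:,:,::-1])
S=np.array([.423,.2735,.033]); c,sn=np.cos(.135),np.sin(.135); A=np.array([[c,-sn,0],[sn,c,0],[0,0,1]])
for n,p in (("dial",[-.005,0,.072]),("bot",[-.005,0,.034]),("L",[-.005,.038,.072]),("Rr",[-.005,-.038,.072]),("top",[-.005,0,.110])): print(n,proj("wrist",S+A@p,r,T))
a=im.astype(int); m=(a[:,:,0]-np.maximum(a[:,:,1],a[:,:,2])>50).astype(np.uint8)
n,l,st,ce=cv2.connectedComponentsWithStats(m)
for i in range(1,n):
    if st[i,4]>6: print("red",st[i],ce[i])
```

```text
[[-0.8927 -0.1337  0.4304  0.4522]
 [-0.1201  0.991   0.0586  0.2178]
 [-0.4344  0.0006 -0.9007  0.253 ]
 [ 0.      0.      0.      1.    ]] [ 0.2045  0.218  -1.0057  2.1003  0.7456  0.6764  0.4121] 15.125
dial [382.7268 127.4316]
bot [377.0826 109.6318]
L [426.2226 127.3697]
Rr [339.2381 127.4935]
top [389.4953 148.7771]
red [385 105   7   6  30] [387.7333 107.    ]
red [168 137  26  56 687] [180.3435 163.6434]
red [322 262  17  11  89] [329.6292 267.5843]
red [342 271   5   5  14] [344.1429 272.9286]
red [323 273  13   6  46] [328.9565 275.7826]
red [331 297  28   9 141] [348.6596 300.9149]
red [334 305   2   8  10] [334.3 308.6]
red [349 309   4   3   8] [350.25  310.375]
red [340 312   3   4   8] [341.25  313.625]
red [354 317   6   3  10] [356.9 317.9]
red [340 318  10   4  20] [343.7 318.9]
red [338 324   6   3  13] [340.4615 325.2308]
red [348 324   7   2  11] [350.5455 324.4545]
red [334 332  33  23 293] [350.7645 342.9078]
```

The red mark shows at (388,107) on the dial near (383,127). I'll drop lower for a better slant, then rectify the dial plane.

Emit:
move_arm(series="0.02 -0.15 0 0 0 -0.2 0.5;0.02 -0.15 0 0 0 -0.4 0.5;0.02 -0.15 0 0 0 -0.4 0.5;0.02 -0.15 0 0 0 -0.4 0.5")

```text
time: 15.68
position: [0.4525, 0.2184, 0.1933]
ee_rot: [-0.177, 2.611, 0.048]
wrist_force: [0.6, 0.1, 0.3]
opening: 0.501
gripper_force: 0.0
```

```bash
cat > dial.py <<'E'
from station import r
from h import *
np.set_printoptions(precision=4,suppress=True)
S=np.array([.423,.2735,.033]); c,sn=np.cos(.135),np.sin(.135); A=np.array([[c,-sn,0],[sn,c,0],[0,0,1]])
E
python3 - <<'E'
from dial import *
T=wristT(r); s=r.observe(); print(s["position"],s["joint_pos"])
im=np.mean([r.read_camera("wrist") for _ in range(4)],0).astype(np.uint8)[:,:,::-1]; cv2.imwrite("pics/w7.png",im); np.save("T7.npy",T)
# image with view from front: right = -y, up = +z ; 5 px/mm, 100 mm square about dial centre
k=5; q=[(-50,50),(50,50),(50,-50),(-50,-50)]  # (right,up) mm
src=np.float32([proj("wrist",S+A@np.array([-.006,-a/1000,.072+b/1000]),r,T) for a,b in q]); print(src)
H=cv2.getPerspectiveTransform(src,np.float32([(50*k+a*k,50*k-b*k) for a,b in q])); np.save("H7.npy",H)
rec=cv2.warpPerspective(im,H,(500,500),flags=cv2.INTER_CUBIC); cv2.imwrite("pics/rec.png",rec)
x0,x1=int(src[:,0].min()),int(src[:,0].max()); y0,y1=max(0,int(src[:,1].min())),int(src[:,1].max())
cr=cv2.rotate(im[y0:y1,x0:x1],cv2.ROTATE_180); f=min(300/cr.shape[1],500/cr.shape[0]); cr=cv2.resize(cr,None,fx=f,fy=f,interpolation=cv2.INTER_CUBIC)
o=np.zeros((500,800,3),np.uint8); o[:,:500]=rec; o[:cr.shape[0],500:500+cr.shape[1]]=cr; cv2.imwrite("pics/dial1.png",o)
E
```

```text
[0.4525 0.2184 0.1933] [-0.0186  0.282  -0.8161  2.269   1.2037  0.5449 -0.0914]
[[486.9426 200.3086]
 [328.9148 200.249 ]
 [325.6721 120.5526]
 [446.7947 120.6015]]
```

View pics/dial1.png

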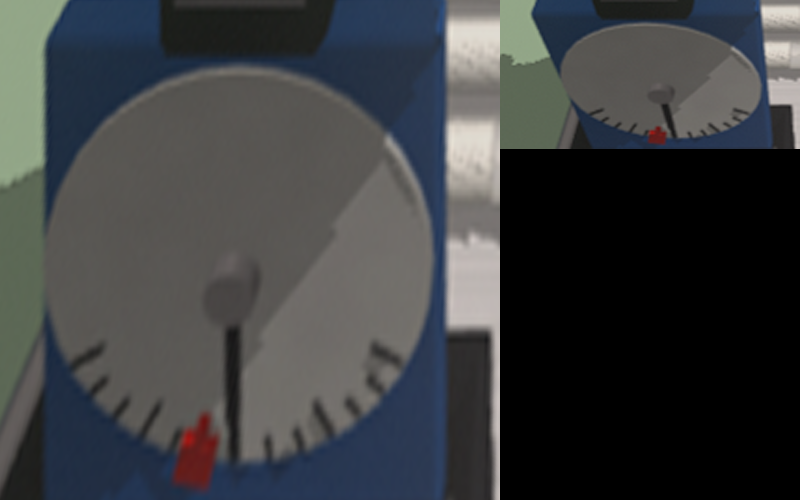

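The rectified view (right = -y, up = +z) shows:
- **Dial:** centre (239,266), with ticks every 10° that read back at their proper angles.
- **Pointer:** (232,325) to (235,460), nearly straight down.
- **Red mark:** (205,413) to (190,487), about 0.22 rad towards +y.

I'll refine these by fitting.

Run:
```python
import cv2,numpy as np
im=cv2.imread("pics/rec.png").astype(int); g=im.max(2)
ys=np.arange(340,452,4)
xs=[]
for y in ys:
    w=np.clip(90-g[y,215:255],0,None); xs.append((w*np.arange(215,255)).sum()/w.sum())
p=np.polyfit(ys,xs,1); print("pointer slope angle",-np.arctan(p[0]),"x at 294,460",np.polyval(p,[294,460]),"res",np.std(np.polyval(p,ys)-xs))
red=(im[:,:,2]-np.maximum(im[:,:,0],im[:,:,1])>35)
y,x=np.where(red); print("red centroid",x.mean(),y.mean(),"ext",x.min(),x.max(),y.min(),y.max())
for v in range(410,495,8):
    xx=np.where(red[v])[0]
    if len(xx): print(v,xx.min(),xx.max(),xx.mean().round(1),"ang",np.arctan2(239-xx.mean(),v-266).round(3))
# slab edges (blue) left/right and tab
b=(im[:,:,0]-im[:,:,2]>25)
for v in range(110,480,40):
    xx=np.where(b[v])[0]; print("blue",v,xx.min(),xx.max())
```

```text
pointer slope angle -0.009601886840691496 x at 294,460 [231.46880757 233.06276977] res 0.4662407622864836
red centroid 196.60787102892365 452.94736842105266 ext 175 218 413 486
418 199 210 204.5 ang 0.223
426 195 209 202.0 ang 0.227
434 182 215 198.5 ang 0.237
442 180 217 198.5 ang 0.226
450 180 215 197.5 ang 0.222
458 179 213 196.0 ang 0.22
466 177 211 194.0 ang 0.221
474 175 209 192.0 ang 0.222
482 184 207 195.5 ang 0.199
blue 110 47 444
blue 150 47 444
blue 190 46 444
blue 230 433 445
blue 270 434 444
blue 310 429 444
blue 350 47 445
blue 390 46 445
blue 430 46 445
blue 470 46 445
```

The remaining uncertainty is parallax, because the mark is raised off the dial. A second view from the other side will cancel it.

Emit:
move_arm(series="0 0 0 0 0 0.25 0.5;0 0 0 -0.05 0.35 0.25 0.5;0 0 0 -0.1 0.7 0.25 0.5;0 0 0 -0.12 0.9 0.1 0.5;0 0 0 -0.12 0.9 0 0.5;0 0 0 -0.12 0.9 0 0.5;0 0 0 -0.12 0.9 0 0.5")

```text
time: 16.75
position: [0.4338, 0.3521, 0.1933]
ee_rot: [-0.178, 2.611, 0.046]
wrist_force: [-0.3, -0.2, -0.2]
opening: 0.502
gripper_force: 0.0
```

```bash
cat > an.py <<'E'
from dial import *
def rec(im,T,x=-.006):
    k=5; q=[(-50,50),(50,50),(50,-50),(-50,-50)]
    src=np.float32([proj("wrist",S+A@np.array([x,-a/1000,.072+b/1000]),r,T) for a,b in q])
    H=cv2.getPerspectiveTransform(src,np.float32([(250+a*k,250-b*k) for a,b in q]))
    return cv2.warpPerspective(im,H,(500,500),flags=cv2.INTER_CUBIC),src
def analyse(rc):
    im=rc.astype(int); g=im.max(2)
    red=(im[:,:,2]-np.maximum(im[:,:,0],im[:,:,1])>35); red[:300]=0
    y,x=np.where(red); print("red cen",x.mean(),y.mean(),"ext",x.min(),x.max(),y.min(),y.max())
    for v in range(y.min()+5,y.max(),8): xx=np.where(red[v])[0]; print(v,xx.min(),xx.max(),round(xx.mean(),1),end=" | ")
    print()
    b=(im[:,:,0]-im[:,:,2]>25)
    for v in (110,150,390,430): xx=np.where(b[v])[0]; print("blue",v,xx.min(),xx.max())
    gray=(im.max(2)-im.min(2)<22)&(g>75)
    n,l,st,ce=cv2.connectedComponentsWithStats(gray.astype(np.uint8)); i=l[220,239]; print("dial comp",st[i])
E
python3 - <<'E'
from an import *
T=wristT(r); s=r.observe(); print(s["position"],s["joint_pos"],s["time"])
im=np.mean([r.read_camera("wrist") for _ in range(4)],0).astype(np.uint8)[:,:,::-1]; cv2.imwrite("pics/w8.png",im); np.save("T8.npy",T)
rc,src=rec(im,T); print(src); cv2.imwrite("pics/rec8.png",rc); analyse(rc)
print("--- first"); analyse(cv2.imread("pics/rec.png"))
g=rc.max(2)
for v in range(320,480,10): print(v,[int(x) for x in np.where(g[v,150:350]<60)[0]+150])
E
```

```text
[0.4338 0.3521 0.1933] [-0.3441  0.4227 -0.838   2.0879  1.1683  0.8103 -0.2569] 16.75
[[273.6417 200.8364]
 [115.9311 200.656 ]
 [162.505  120.955 ]
 [283.4495 121.0706]]
red cen 210.84536958368733 451.2786745964316 ext 189 232 411 485
416 210 222 216.0 | 424 209 224 216.5 | 432 194 228 211.0 | 440 193 231 212.0 | 448 191 232 211.5 | 456 190 231 210.5 | 464 189 229 209.0 | 472 189 227 208.0 | 480 200 225 212.5 | 
blue 110 38 437
blue 150 38 437
blue 390 37 439
blue 430 37 440
dial comp [    51      0    449    500 141913]
--- first
red cen 196.60787102892365 452.94736842105266 ext 175 218 413 486
418 199 210 204.5 | 426 195 209 202.0 | 434 182 215 198.5 | 442 180 217 198.5 | 450 180 215 197.5 | 458 179 213 196.0 | 466 177 211 194.0 | 474 175 209 192.0 | 482 184 207 195.5 | 
blue 110 47 444
blue 150 47 444
blue 390 46 445
blue 430 46 445
dial comp [     0      0    434    486 125679]
320 []
330 [248, 249, 250, 251, 252, 253, 254, 255, 256, 257, 258, 259]
340 [247, 248, 249, 250, 251, 252, 253, 254, 255, 256, 257, 258, 259, 260, 261]
350 [247, 248, 249, 250, 251, 252, 253, 254, 255, 2
[... 305 characters left out ...]
58, 259, 260]
400 [246, 247, 248, 249, 250, 251, 252, 253, 254, 255, 256, 257, 258, 259, 260]
410 [164, 165, 166, 167, 168, 169, 248, 249, 250, 251, 252, 253, 254, 255, 256, 257, 258, 259, 260, 327, 328, 329, 330, 331, 332]
420 [158, 159, 160, 161, 162, 163, 248, 249, 250, 251, 252, 253, 254, 255, 256, 257, 258, 259, 334, 335, 336]
430 [153, 154, 155, 156, 157, 188, 189, 190, 247, 248, 249, 250, 251, 252, 253, 254, 255, 256, 340, 341, 342, 343]
440 [184, 185, 186, 187, 188, 189, 190, 247, 248, 249, 250, 251, 252, 253, 254, 255, 256, 257, 278, 279, 280, 281, 311, 312]
450 [184, 185, 186, 187, 247, 248, 249, 250, 251, 252, 253, 254, 255, 256, 281, 282]
460 [187, 250, 251, 252, 253, 254]
470 []
```

Run:
```python
from dial import *
for f in ("T7","T8"):
    T=np.load(f+".npy"); print(f,A.T@(T[:3,3]-S)-[-.005,0,.072])
```

```text
T7 [-0.1467 -0.0589  0.2188]
T8 [-0.1472  0.0764  0.2187]
```

Both views agree. After parallax correction the mark is at about 0.222 rad, and the pointer averages about 0.00 with the tray level. Next I'll level the tool and go above the handle.

Emit:
move_arm(series="-0.07 0.52 0 0 0 0.4 0.4;-0.07 0.52 0 0.05 -0.2 0.45 0.4;-0.07 0.52 0 0.1 -0.5 0.45 0.4;-0.07 0.52 0 0.19 -0.88 0.45 0.4;-0.07 0.52 0 0.19 -0.88 0.45 0.4")

```text
time: 17.58
position: [0.4644, 0.2125, 0.2593]
ee_rot: [-0.178, 2.875, 0.016]
wrist_force: [-0.6, -0.2, 0.3]
opening: 0.4
gripper_force: 0.0
```

Emit:
move_arm(series="-0.07 0.52 0 0.1 -0.4 0 0.4;-0.07 0.52 0 0.19 -0.88 -0.1 0.4;-0.07 0.52 0 0.19 -0.88 -0.4 0.4;-0.07 0.52 0 0.19 -0.88 -0.4 0.4;-0.07 0.52 0 0.19 -0.88 -0.4 0.4")

```text
time: 18.2
position: [0.4904, 0.0911, 0.2016]
ee_rot: [-0.221, 3.131, 0.003]
wrist_force: [-0.5, 0.7, 0.0]
opening: 0.395
gripper_force: 0.0
```

Run:
```python
from dial import *
T=wristT(r); s=r.observe(); print(tool(s),s["joint_pos"],s["time"])
im=r.read_camera("wrist"); cv2.imwrite("pics/w9.png",im[:,:,::-1])
def reds(im):
    a=im.astype(int); m=(a[:,:,0]-np.maximum(a[:,:,1],a[:,:,2])>60).astype(np.uint8)
    n,l,st,ce=cv2.connectedComponentsWithStats(m); i=max(range(1,n),key=lambda i:st[i,4] if st[i,1]<300 else 0)
    y,x=np.where(l==i); return cv2.minAreaRect(np.float32(np.c_[x,y])),ce[i],st[i]
rr=reds(im); print(rr,"exp",proj("wrist",[.49,.088,.089],r,T))
print("wrist ctr z.089",atz("wrist",rr[1],.089,r,T),atz("wrist",rr[0][0],.089,r,T))
b=cv2.boxPoints(rr[0]); print([atz("wrist",p,.089,r,T) for p in b])
top=cv2.imread("pics/top0.png")[:,:,::-1]; sub=top[255:300,265:300]; rr=reds(sub)
print("top",atz("top",rr[1]+np.array([265,255]),.095,r))
```

```text
[[-0.9901 -0.1405  0.0024  0.4904]
 [-0.1405  0.9901  0.0018  0.0911]
 [-0.0026  0.0014 -1.      0.2016]
 [ 0.      0.      0.      1.    ]] [ 0.4381  0.5282 -1.0136  1.811   0.5044  1.085   0.9531] 18.2
(((312.0, 228.0), (62.0, 12.0), 90.0), array([311.5262, 227.319 ]), array([306, 197,  13,  63, 743], dtype=int32)) exp [311.7426 226.5797]
wrist ctr z.089 [0.4907 0.0879 0.089 ] [0.4913 0.0884 0.089 ]
[array([0.4635, 0.0791, 0.089 ]), array([0.462 , 0.0898, 0.089 ]), array([0.5207, 0.0983, 0.089 ]), array([0.5223, 0.087 , 0.089 ])]
top [0.491 0.089 0.095]
```

The handle centre is (0.491, 0.088), confirmed by both cameras. Descend onto it and grip.

Emit:
move_arm(series="0 0 0 0.004 -0.02 0 0.4;0 0 0 0.004 -0.02 -0.3 0.4;0 0 0 0.004 -0.02 -0.6 0.4;0 0 0 0.004 -0.02 -0.8 0.4;0 0 0 0.004 -0.02 -0.8 0.4")

```text
time: 18.88
position: [0.4899, 0.0854, 0.0792]
ee_rot: [0.217, -3.131, 0.001]
wrist_force: [0.7, -1.3, -0.1]
opening: 0.401
gripper_force: 0.0
```

Emit:
move_arm(series="0 0 0 0 0 -0.13 0.4;0 0 0 0 0 -0.26 0.4;0 0 0 0 0 -0.26 0.4;0 0 0 0 0 -0.26 0;0 0 0 0 0 -0.26 0;0 0 0 0 0 -0.26 0;0 0 0 0 0 -0.26 0;0 0 0 0 0 -0.26 0;0 0 0 0 0 -0.26 0", newtons=40)

```text
time: 20.0
position: [0.4913, 0.0892, 0.042]
ee_rot: [-0.219, 3.131, 0.009]
wrist_force: [-0.4, 5.0, 0.4]
opening: 0.141
gripper_force: 40.0
```

Gripped the 14 mm bar at 40 N. Lift along the arc to θ = 0.222, turning the tool with the tray.

Emit:
move_arm(series="-0.055 -0.008 0 0 0.003 0.047 0;-0.11 -0.0155 0 -0.001 0.007 0.094 0;-0.165 -0.023 0 -0.002 0.0125 0.141 0;-0.22 -0.031 0 -0.003 0.02 0.188 0;-0.275 -0.039 0 -0.004 0.028 0.235 0;-0.33 -0.0466 0 -0.005 0.0375 0.281 0;-0.385 -0.0544 0 -0.007 0.048 0.327 0;-0.44 -0.062 0 -0.0085 0.06 0.372 0;-0.44 -0.062 0 -0.0085 0.06 0.372 0;-0.44 -0.062 0 -0.0085 0.06 0.372 0;-0.44 -0.062 0 -0.0085 0.06 0.372 0;-0.44 -0.062 0 -0.0085 0.06 0.372 0")

```text
time: 21.5
position: [0.4901, 0.0975, 0.0962]
ee_rot: [-0.215, 3.099, -0.335]
wrist_force: [1.8, 6.8, -5.8]
opening: 0.138
gripper_force: 40.0
```

Run:
```python
from dial import *
P=[]
for _ in range(5):
    T=wristT(r); s=r.observe(); P.append(s["position"]); im=r.read_camera("wrist")
P=np.array(P); print(P.mean(0),P.std(0)); t=tool(s); print(t,s["wrist_force"],s["opening"],s["joint_pos"],s["time"])
cv2.imwrite("pics/w10.png",im[:,:,::-1])
sd=r.read_camera("side"); cv2.imwrite("pics/side10.png",sd[:,:,::-1])
# dial predicted in wrist view
th=.222; h=S+A@np.array([0,.0,0]) ; hin=np.array([.4913,.0882,0])+A@np.array([0,.255,0]); print("hinge xy",hin)
local=A.T@(S-hin); c,s_=np.cos(th),np.sin(th)
def lift(p): # p in gauge frame
    q=local+np.array(p); q[2]-=.029; return hin+A@np.array([q[0],c*q[1]+s_*q[2],-s_*q[1]+c*q[2]])+[0,0,.029]
for n,p in (("dial",[-.006,0,.072]),("bot",[-.006,0,.034]),("tab",[0,0,.15])): print(n,lift(p),proj("wrist",lift(p),r,T),proj("side",lift(p),r))
print("handle calc",hin[2]+.029+.255*s_+.06*c)
```

```text
[0.4901 0.0975 0.0962] [0. 0. 0.]
[[-0.9903 -0.1348  0.0322  0.4901]
 [-0.1386  0.9675 -0.2114  0.0975]
 [-0.0027 -0.2138 -0.9769  0.0962]
 [ 0.      0.      0.      1.    ]] [ 0.9393  7.1376 -6.1085] 0.13742516233762014 [ 0.1052  0.6344 -0.7602  1.9279  0.7683  0.9848  0.6197] 21.7
hinge xy [0.457  0.3409 0.    ]
dial [0.4146 0.2908 0.1168] [794.6445 227.1448] [257.3245 184.8279]
bot [0.4157 0.2825 0.0798] [696.0208 207.3548] [258.2562 197.1723]
tab [0.4182 0.3086 0.1929] [1306.6594  362.1768] [257.3533 158.9743]
handle calc 0.14367369227077464
```

The lift looks right: tool tilt and Δz give θ ≈ 0.216–0.222. The dial is out of the wrist camera's view, so I'll check whether turning the tool about the bar, still gripping, would show it.

```bash
cat > plan.py <<'E'
from dial import *
hin=np.array([.457,.3409,.029]); K=r.camera_params("wrist")["camera_matrix"]; TC=r.camera_params("wrist")["T_tool_cam"]
X=A[:,0];Y=A[:,1]
def lift(p,th):
    q=A.T@(S-hin)+np.array(p); c,s=np.cos(th),np.sin(th); return hin+A@np.array([q[0],c*q[1]+s*q[2],-s*q[1]+c*q[2]])
E
python3 - <<'E'
from plan import *
t=tool(r.observe()); B=t[:3,3]-.047*t[:3,2]; print("bar",B)
for phi in (.3,.5,.7):
  for p in (0,.2,.35,.5):
    Rm=R.from_rotvec(-p*Y).as_matrix()@R.from_rotvec(phi*X).as_matrix()@t[:3,:3]
    Tt=np.eye(4); Tt[:3,:3]=Rm; Tt[:3,3]=B+.047*Rm[:,2]; Tc=Tt@TC
    n=X*-1; d=lift([-.007,0,.072],.22); v=Tc[:3,3]-d
    print(phi,p,"dial",proj("wrist",d,r,Tc).round(),"slant",np.degrees(np.arcsin(v@n/np.linalg.norm(v))).round(),"dist",np.linalg.norm(v).round(3),"tcp",Tt[:3,3].round(3))
E
```

```text
bar [0.4886 0.1074 0.1421]
0.3 0 dial [653. 198.] slant 7.0 dist 0.273 tcp [0.488 0.111 0.095]
0.3 0.2 dial [675. 194.] slant 14.0 dist 0.266 tcp [0.497 0.113 0.096]
0.3 0.35 dial [694. 194.] slant 18.0 dist 0.261 tcp [0.504 0.113 0.098]
0.3 0.5 dial [713. 196.] slant 23.0 dist 0.256 tcp [0.51  0.114 0.101]
0.5 0 dial [584. 188.] slant 7.0 dist 0.293 tcp [0.487 0.12  0.097]
0.5 0.2 dial [602. 184.] slant 13.0 dist 0.286 tcp [0.496 0.122 0.098]
0.5 0.35 dial [616. 183.] slant 17.0 dist 0.282 tcp [0.502 0.123 0.1  ]
0.5 0.5 dial [632. 184.] slant 20.0 dist 0.277 tcp [0.508 0.123 0.103]
0.7 0 dial [526. 181.] slant 7.0 dist 0.31 tcp [0.486 0.129 0.1  ]
0.7 0.2 dial [541. 177.] slant 11.0 dist 0.304 tcp [0.494 0.13  0.101]
0.7 0.35 dial [553. 176.] slant 15.0 dist 0.3 tcp [0.5   0.131 0.103]
0.7 0.5 dial [566. 177.] slant 18.0 dist 0.296 tcp [0.506 0.132 0.106]
```

From this grip the dial could only be seen at about 15°, which is worse than the kinematic figure. I'll hold instead, let the pointer settle and re-read the pose.

Emit:
move_arm(series="0 0 0 0 0 0 0;0 0 0 0 0 0 0;0 0 0 0 0 0 0;0 0 0 0 0 0 0")

```text
time: 22.3
position: [0.4901, 0.0975, 0.0962]
ee_rot: [-0.215, 3.098, -0.335]
wrist_force: [1.1, 6.4, -5.2]
opening: 0.14
gripper_force: 40.0
```

Run:
```python
from plan import *
t=tool(r.observe()); print(t,r.observe()["wrist_force"])
print("tilt",np.arctan2(-t[2,1],t[1,1]/np.cos(.14)))
# tray angle from the side camera: handle + gauge, before(0)/after
a=cv2.imread("pics/side0.png").astype(int); b=r.read_camera("side")[:,:,::-1].astype(int)
for n,im in (("0",a),("now",b)):
    m=(im[:,:,2]-np.maximum(im[:,:,0],im[:,:,1])>45); m[:150]=0;m[235:]=0;m[:,:270]=0;m[:,320:]=0
    y,x=np.where(m); print(n,len(x),x.mean(),y.mean(),x.min(),x.max())
h=np.array([0,-.255,.06])
for th in (0,.20,.21,.22,.23):
    c,s=np.cos(th),np.sin(th); print(th,proj("side",hin+A@np.array([0,c*h[1]+s*h[2],-s*h[1]+c*h[2]]),r))
```

```text
[[-0.9903 -0.1348  0.0323  0.4901]
 [-0.1386  0.9675 -0.2114  0.0975]
 [-0.0027 -0.2138 -0.9769  0.0962]
 [ 0.      0.      0.      1.    ]] [ 1.1326  6.3707 -5.2464]
tilt 0.21540954171216398
0 75 288.70666666666665 217.65333333333334 279 298
now 33 283.75757575757575 197.72727272727272 277 296
0 [288.8222 218.2015]
0.2 [287.1755 199.3052]
0.21 [287.0725 198.3574]
0.22 [286.9676 197.4104]
0.23 [286.8608 196.4642]
```

The handle rise gives θ ≈ 0.2155, so I'll nudge up about 1.6 mm to reach 0.222, then let it settle.

Emit:
move_arm(series="-0.013 -0.002 0 0 0.003 0.011 0;-0.013 -0.002 0 0 0.003 0.011 0;-0.013 -0.002 0 0 0.003 0.011 0;-0.013 -0.002 0 0 0.003 0.011 0;-0.013 -0.002 0 0 0.003 0.011 0;-0.013 -0.002 0 0 0.003 0.011 0;-0.013 -0.002 0 0 0.003 0.011 0;-0.013 -0.002 0 0 0.003 0.011 0;-0.013 -0.002 0 0 0.003 0.011 0;-0.013 -0.002 0 0 0.003 0.011 0")

```text
time: 23.6
position: [0.49, 0.0979, 0.0977]
ee_rot: [-0.215, 3.097, -0.345]
wrist_force: [1.2, 6.3, -6.4]
opening: 0.14
gripper_force: 40.0
```

Run:
```python
from plan import *
s=r.observe(); t=tool(s); print(s["position"],s["time"],s["wrist_force"],"tilt",np.arctan2(-t[2,1],t[1,1]/np.cos(.14)),"bar z",(t[:3,3]-.047*t[:3,2])[2])
# is the gauge where it should be? blue slab in side view vs prediction
b=r.read_camera("side").astype(int); m=(b[:,:,2]-b[:,:,0]>25); m[:130]=0;m[230:]=0;m[:,:240]=0;m[:,275:]=0
y,x=np.where(m); print("blue",len(x),x.mean(),y.mean(),x.min(),x.max(),y.min(),y.max())
for p in ([0,-.04,0],[0,-.04,.115],[0,.04,.115]): print(proj("side",lift(p,.222),r))
```

```text
[0.49   0.0979 0.0977] 23.6 [ 1.1778  6.3143 -6.4152] tilt 0.22196382759333505 bar z 0.1435915443928466
blue 92 260.6521739130435 186.8586956521739 258 263 171 201
[263.305  209.9877]
[260.4828 171.8087]
[256.0523 169.3623]
```

```bash
python3 -c "
from station import r
print(r.finish_job())"
```

```text
the job is handed in; nothing more can be done
None
```

I handed the job in at about 23.6 s: the gauge is seated in the slot, dial to the front, and the gripper is holding the red handle with the tray at about 0.222 rad. I measured the mark at about 0.222 rad (±0.01) with the tray level; the dial was out of camera view during the lift, so I set the final pointer position from the handle's rise and did not see it on the mark.

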